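# Peel the top parts tray off the stuck stack and hold it out over the mat

### The arm

A 6-joint arm with a two-finger parallel gripper is mounted at the origin on the work surface. World frame = base frame: x ahead of the robot, y to its left, z up, the work surface at z = 0. Lengths are in m, angles in rad, forces in N, time in s.
With the tool pointing down it reaches from about 0.25 to 0.775 m from the base axis. Payload 4 kg.
Tool frame: the origin (TCP) lies at the very end of the fingers, on their centre line; the grasp point (between the pads) lies 19 mm behind it; x points along the fingers, y is the direction in which the jaws open and shut, and the axes are right-handed (so a half turn about x gives the same grasp; the last joint's range is limited). The gripper opens to 94 mm and grips with 3 to 60 N. Pads are 16 mm wide; open, the fingers measure 119 mm over their backs; the gripper's body (75 mm by 177 mm) begins 78 mm behind the grasp point.
Start: joints at [1.213, 0.087, 1.371, -0, 1.684, -0.103], TCP at [0.139, 0.532, 0.17] pointing down, gripper open.
Joint ranges: [-3.1, 3.1], [-0.76, 2.03], [0.27, 2.55], [-1.08, 4.22], [0.17, 2.65], [-2.57, 2.57]. Speed limits (rad/s): [2.79, 2.79, 3.14, 3.14, 3.14, 3.14].

### API

Orientations are given as [roll, pitch, yaw] about the fixed x, y, z axes, in that order (R = Rz(yaw) Ry(pitch) Rx(roll)).
In Python, from bench import robot gives the robot as it stands.
- The arm moves only by the tool carry_out, never from a script. Its argument "targets" is a list of rows, each a list of 5 numbers: the closure, from 0 (fully open) to 1 (shut), then the shift along the tool's x, y, z in cm, then the turn about the tool's x in degrees. In form: [[fingers, tx, ty, tz, turn], ...]. A call has 1 to 20 rows; each row shifts and turns the commanded pose from where the row before left it, along the tool's axes as they then stand; what a row does not reach is not made up. A row lasts 1/10 s, in which the tool goes at most 50 mm and 8.59 degrees, less where a joint would pass 70% of its speed; a pose out of reach is approached as far as the arm can. A call is refused whole if a number of a shift passes 5 or a number of a turn 8.59, either way. A call with a gripper value outside its range is refused whole. The fingers move at their own pace and stop on an object; the grip force is fixed at half the most. Time passes only in rows, so rows that do not move let the fingers close. It gives the time, the measured TCP pose, the force and the opening at its end, in the units of the state.
- robot.get_obs(): the state, without advancing time (a new reading comes with each control period).
- robot.snapshot(name): name is "scene" or "side" or "wrist"; returns a dict with "image" (420x560x3 uint8, red, green, blue), "camera_matrix" (3x3 intrinsics, pixels), "pose" (4x4, takes a point from camera to world coordinates). Camera axes: x right, y up, looking along -z (the intrinsics and any distortion apply to the point x, -y, -z); pixel columns grow to the right and rows downward; lengths in m; the calibration is good to about 2 mm. A picture is of the moment at which its call begins. There is no depth.
- robot.close_job(): hands the job in, once; it reports no verdict.
The state is a dict: "time": time; "joint_positions": joint angles; "qvel": joint speeds; "joint_torque": joint torques, N m; "tool_pos": TCP position; "ee_rot": TCP orientation; "wrist_force": force on the tool from outside, world axes, zero at the start; "wrist_torque": the same for the moment, N m; "width": finger opening in m.
Only numpy, scipy, OpenCV 4.12 (cv2) and the standard library are available. Lean on these libraries where they do the work, as an engineer would, in place of code of your own. Each camera call takes 0.05 s, during which the arm holds its last target. There are 200 camera calls.

### The job

The grey top tray is stuck in the stack of white trays and tucked under two hooks at one end. Peel it off by first raising the corner with the upright orange tab while the opposite end stays tucked in the stack, then draw it out from under the hooks, leaving the rest of the stack standing where it is and the other things on the bench undisturbed. Finish while holding the tray still, level and centred above the green mat, with its underside about 130 mm above the bench, so that pen blanks can be dropped into it; do not put it down or let go.

Things in the scene. Friction and masses are not known exactly. Their poses are not given: they have to be found in the camera images.
- tray: grey formed tray, top of the stack, about 90 g: open box 150 (x) x 100 (y) x 30 high, walls and floor 3 thick, with a 3 thick rim 170 x 120 at its top. Origin: centre of its underside; z up, +x towards the end with the tab, -x towards the hooked end. It starts seated in the nest, its origin at point nest and its axes as the stack's
- tab (a point): grasp point on the tray's upright orange tab, at tray (64, 55, 52). The tab is a fin on the rim at the +x +y corner: 28 long (tray x), 9 thick (tray y), from tray z 30 (top of the rim) to 60. Pinch it across its thickness, fingers closing along tray y. It is rigid with the tray
- heel (a point): middle of the tray's lower edge at the hooked end, at tray (-75, 0, 0): the edge about which the tray tips when the tab corner is raised
- stack: the other white trays of the stack, one loose rigid piece of about 1.2 kg, 170 x 120 x 58 high (77 at the hooks), standing on the bench. Origin: centre of its underside; z up, x towards the tab end, away from the hooks. Must stay standing where it is
- mat: green mat, fixed flat on the bench, 200 (x) x 160 (y) x 3 thick. Origin: centre of its underside. It lies to one side of the robot, the stack to the other; which is which varies
- blank_light: pale square wooden pen blank, 130 x 20 x 20, lying loose on the mat; leave alone. Origin: centre of its underside, x along it
- blank_dark: dark square wooden pen blank, 130 x 20 x 20, lying loose on the mat; leave alone. Origin: centre of its underside, x along it
- wax_jar: jar of wax polish with yellow lid, 66 across, 60 high, loose; leave alone. Origin: centre of its underside
- mallet: small hammer lying on the bench, loose; leave alone. Origin: under the middle of it, x along the handle
- brush: bench brush lying on the bench, loose; leave alone. Origin: under the middle of it, x along the handle
- mug: blue mug, 76 across, 85 high, loose; leave alone. Origin: centre of its underside
- nest (a point): centre of the floor of the stack's nest, at stack (0, 0, 40). Nest walls rise 18 above it, 3 clear of the tray all round. Spring-pressed tacky pads in its long walls hold the tray's sides by friction, some 5 to 10 N in all, over the lowest 15 mm
- hooks (a point): middle of the lower edge of the two hooks' lips, at stack (-80, 0, 73). Hooks 18 wide at stack y -34 and +34 reach 5 over the tray's rim, 3 above it; their posts stand 6 beyond the rim. A straight lift drags or tips the stack; tipped 0.3 rad about its heel and eased some 6 towards stack +x, the tray's tab end is clear of the nest and it can be drawn out along +x and up
Not all that is in view belongs to the job. Leave any brown or turquoise look-alike of the tray alone. Leave any turquoise look-alike of the stack alone.

How it is judged:
By the outcome, as a careful person would: the job done as asked, in the order asked, and still so for the second after the job is handed in, while the arm keeps its last pose, push and grip.
It also fails if it takes over 48 s, if anything falls off the work surface, if the arm or the gripper's body presses on something with over 40 N, if the wrist force passes 120 N, or if a joint passes its speed limit or range.

## Working session

There is one attempt and no reset: what is moved stays moved. The work goes in short steps, Python scripts to look and compute and a tool call to move; the robot and the scene stay as the last step left them, time stands still between calls to the robot, and variables do not carry over. Pictures are saved under pics/ and viewed, about 8 in all and at most 12, crops included, and the job is handed in when it is done.

Besides the shell and the picture viewer there is one more tool, called after "Request:" as name(argument=value, ...), one argument or row to a line, values as JSON. carry_out: Moves the arm, as the interface text tells. Its arguments: {"type":"object","properties":{"targets":{"type":"array","items":{"type":"array","items":{"type":"number"}}}},"required":["targets"]}

```bash
mkdir -p pics; ls
python3 - <<'E'
from bench import robot
import cv2,pickle
o=robot.get_obs();print(o)
d={}
for n in("scene","side","wrist"):
    s=robot.snapshot(n);d[n]=s;cv2.imwrite(f"pics/{n}0.png",s["image"][:,:,::-1]);print(n,s["camera_matrix"].tolist(),s["pose"].round(3).tolist(),[k for k in s])
pickle.dump(d,open("s0.pkl","wb"))
E
```

```text
pics
{'time': 0.0, 'joint_positions': array([ 1.21292769e+00,  8.79178007e-02,  1.37225079e+00, -1.01993266e-05,
        1.68359182e+00, -1.03128035e-01]), 'qvel': array([ 0.0008592 ,  0.00032596, -0.00064025, -0.00077329,  0.0010081 ,
       -0.0018568 ]), 'joint_torque': array([-2.38135844e-04, -3.40187931e+01, -3.02424824e+01,  7.18730595e-02,
        3.30439000e-02, -1.31633942e-04]), 'tool_pos': array([0.1383989 , 0.53165321, 0.16852636]), 'ee_rot': array([-1.66924813,  1.56862855, -1.92398987]), 'wrist_force': array([ 0.39489175,  0.63689901, -0.26342357]), 'wrist_torque': array([0.02867147, 0.0585858 , 0.01865794]), 'width': 0.09443446445026624}
scene [[465.1571932805793, 0.0, 279.8348434105349], [0.0, 465.1571932805793, 213.39192788532543], [0.0, 0.0, 1.0]] [[0.615, -0.576, 0.538, 1.393], [0.788, 0.437, -0.434, -0.576], [0.015, 0.691, 0.723, 1.255], [0.0, 0.0, 0.0, 1.0]] ['image', 'camera_matrix', 'pose']
side [[474.4995301060047, 0.0, 279.36534550326667], [0.0, 474.4995301060047, 210.23893515166185], [0.0, 0.0, 1.0]] [[0.869, 0.359, -0.34, -0.04], [-0.495, 0.641, -0.587, -0.864], [0.007, 0.678, 0.735, 1.324], [0.0, 0.0, 0.0, 1.0]] ['image', 'camera_matrix', 'pose']
wrist [[326.7069793323793, 0.0, 287.89750600779826], [0.0, 326.7069793323793, 208.13305478471187], [0.0, 0.0, 1.0]] [[0.252, -0.941, -0.225, 0.074], [0.968, 0.245, 0.06, 0.55], [-0.002, -0.233, 0.972, 0.383], [0.0, 0.0, 0.0, 1.0]] ['image', 'camera_matrix', 'pose']
```

View pics/scene0.png

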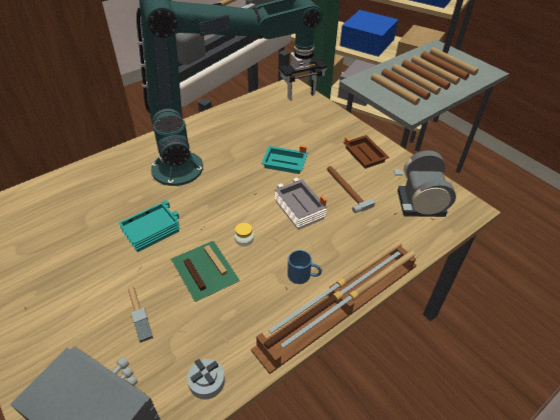

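View pics/side0.png

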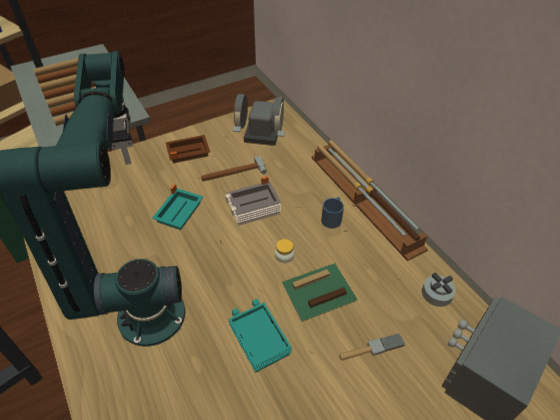

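The scene view shows the grey tray in the white stack at scene (300,203) and side (253,203). The look-alikes are a turquoise tray at scene (285,159), a brown tray at (366,151) and a turquoise stack at (150,226). The mat is at scene (205,270). Only the grey-in-white stack with hooks and an orange tab at (323,200) fits the description, so I'll confirm it in an enlarged crop.

```bash
cat > h.py <<'E'
import numpy as np,cv2,pickle
def ray(s,u,v):
    K=s["camera_matrix"];P=s["pose"];d=np.array([(u-K[0,2])/K[0,0],-(v-K[1,2])/K[1,1],-1.])
    return P[:3,3],P[:3,:3]@d
def onz(s,u,v,z):
    c,d=ray(s,u,v);return c+d*(z-c[2])/d[2]
def tri(sa,a,sb,b):
    c1,d1=ray(sa,*a);c2,d2=ray(sb,*b)
    t=np.linalg.lstsq(np.c_[d1,-d2],c2-c1,rcond=None)[0]
    p,q=c1+d1*t[0],c2+d2*t[1];return (p+q)/2,np.linalg.norm(p-q)
def proj(s,X):
    P=s["pose"];K=s["camera_matrix"];c=P[:3,:3].T@(np.asarray(X)-P[:3,3])
    return K[0,0]*c[0]/-c[2]+K[0,2],K[1,1]*c[1]/c[2]+K[1,2]
E
python3 - <<'E'
from h import *
d=pickle.load(open("s0.pkl","rb"))
f=lambda n,x,y:cv2.resize(d[n]["image"][y:y+70,x:x+78,::-1],None,fx=5,fy=5,interpolation=cv2.INTER_CUBIC)
cv2.imwrite("pics/crop0.png",np.hstack([f("scene",262,168),f("side",218,165)]))
for n,box in(("scene",(300,180,340,215)),("side",(250,170,280,200))):
    hsv=cv2.cvtColor(d[n]["image"],cv2.COLOR_RGB2HSV)
    # mat
    m=cv2.inRange(hsv,(50,80,30),(80,255,140));k,l,st,ce=cv2.connectedComponentsWithStats(m)
    i=sorted(range(1,k),key=lambda i:-st[i,4])[:4];print(n,[(st[j].tolist(),ce[j].round(1).tolist()) for j in i])
    m=cv2.inRange(hsv,(0,190,110),(14,255,255));x0,y0,x1,y1=box
    w=np.argwhere(m[y0:y1,x0:x1]);print("tab",len(w),w.mean(0)[::-1]+[x0,y0],w.min(0)[::-1]+[x0,y0],w.max(0)[::-1]+[x0,y0])
E
```

```text
scene [([172, 242, 67, 59, 1677], [204.2, 271.5]), ([312, 0, 28, 98, 1558], [325.9, 40.9]), ([310, 76, 2, 10, 12], [310.2, 80.6]), ([310, 70, 2, 3, 5], [310.4, 71.2])]
tab 7 [322.85714286 198.42857143] [321 196] [325 200]
side [([283, 264, 73, 57, 1661], [318.3, 292.9]), ([0, 192, 28, 70, 970], [10.9, 231.9]), ([93, 71, 4, 6, 8], [94.9, 74.1]), ([144, 298, 4, 3, 6], [145.5, 298.8])]
tab 7 [264.57142857 177.57142857] [262 177] [267 178]
```

View pics/crop0.png

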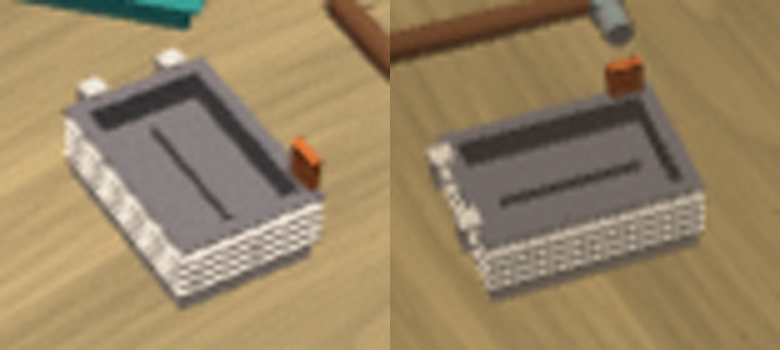

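The crops confirm the target: the grey tray has two white hooks at its -x end, at crop (92,88) and (172,58), and the orange tab at crop (305,163) and (625,75). Next I'll fit the rim corners on the z=0.07 plane.

Run:
```python
from h import *
d=pickle.load(open("s0.pkl","rb"))
# rim corners order: -x+y,-x-y,+x-y,+x+y ; crop px are scaled by 5, centre offset
S=np.array([[205,60],[66,108],[180,247],[323,197]])/5.+[262-.4,168-.4]
T=np.array([[437-390,140],[490-390,247],[703-390,193],[648-390,88]])/5.+[218-.4,165-.4]
M=np.array([[-85,60],[-85,-60],[85,-60],[85,60]])/1000.
def fit(M,W):
    a=M-M.mean(0);b=W-W.mean(0);yaw=np.arctan2((a[:,0]*b[:,1]-a[:,1]*b[:,0]).sum(),(a*b).sum())
    R=np.array([[np.cos(yaw),-np.sin(yaw)],[np.sin(yaw),np.cos(yaw)]])
    t=W.mean(0)-R@M.mean(0);return yaw,t,R,(W-(M@R.T+t))
for n,px in(("scene",S),("side",T)):
    W=np.array([onz(d[n],*p,.07)[:2] for p in px]);y,t,R,r=fit(M,W);print(n,y,t,(r*1000).round(1).tolist(),"tab",R@[.064,.055]+t)
    s=d[n];hsv=cv2.cvtColor(s["image"],cv2.COLOR_RGB2HSV);x0,y0,w,h={"scene":(168,238,75,66),"side":(278,260,82,64)}[n]
    m=np.zeros(hsv.shape[:2],np.uint8);m[y0:y0+h,x0:x0+w]=cv2.inRange(hsv,(45,60,20),(85,255,160))[y0:y0+h,x0:x0+w]
    hull=cv2.convexHull(np.argwhere(m)[:,::-1].astype(np.int32))
    W=np.array([onz(s,*p[0],.003)[:2] for p in hull],np.float32)*1000
    print(" mat",cv2.minAreaRect(W))
print("tabtri",tri(d["scene"],(305/5+261.6,163/5+167.6),d["side"],((625-390)/5+217.6,76/5+164.6)))
```

```text
scene -0.16534840216131946 [0.49239112 0.24315036] [[3.8, -2.7], [2.0, -0.8], [-5.0, 4.5], [-0.8, -0.9]] tab [0.56457101 0.28686607]
 mat ((510.3936767578125, -182.91090393066406), (158.63096618652344, 198.45419311523438), 83.4253921508789)
side -0.15943947040854725 [0.48938102 0.23934149] [[0.3, -0.8], [6.1, 1.8], [-2.8, 0.6], [-3.7, -1.7]] tab [0.56130134 0.28348295]
 mat ((507.62359619140625, -182.41873168945312), (158.3897705078125, 198.15982055664062), 83.43136596679688)
tabtri (array([0.56255149, 0.28880625, 0.08565733]), np.float64(0.0003039305370639778))
```

```bash
cat >> h.py <<'E'
from scipy.spatial.transform import Rotation as Ro
def Rt(o): return Ro.from_euler("xyz",o["ee_rot"]).as_matrix()
def go(o,tgt,yaw):
    """shift in tool axes (cm) to TCP target and turn (deg) bringing tool y along world heading yaw+90deg (or opposite)"""
    R=Rt(o);s=R.T@(np.array(tgt)-o["tool_pos"])*100
    best=[]
    for k in(0,np.pi):
        v=R.T@[-np.sin(yaw+k),np.cos(yaw+k),0];best.append(np.degrees(np.arctan2(v[2],v[1])))
    return R.round(3).tolist(),s.round(2),np.round(best,1)
E
python3 - <<'E'
from h import *
from bench import robot
o=robot.get_obs();print(go(o,[.563,.2855,.16],-.162))
E
```

```text
([[-0.001, 0.252, 0.968], [-0.002, 0.968, -0.252], [-1.0, -0.002, -0.0]], array([  0.89, -13.13,  47.29]), array([ -5.3, 174.7]))
```

Request:
carry_out(
  targets=[
    [0,0,-0.65,2.4,0],
    [0,0,-0.65,2.4,0],
    [0,0,-0.65,2.4,0],
    [0,0,-0.65,2.4,0],
    [0,0,-0.65,2.4,0],
    [0,0,-0.65,2.4,0],
    [0,0,-0.65,2.4,0],
    [0,0,-0.65,2.4,0],
    [0,0,-0.65,2.4,0],
    [0,0,-0.65,2.4,0],
    [0,0,-0.65,2.4,0],
    [0,0,-0.65,2.4,0],
    [0,0,-0.65,2.4,0],
    [0,0,-0.65,2.4,0],
    [0,0,-0.65,2.4,0],
    [0,0,-0.65,2.4,0],
    [0,0,-0.65,2.4,0],
    [0,0,-0.65,2.4,0],
    [0,0,-0.65,2.4,0],
    [0,0.9,-0.8,1.7,-5.3],
  ],
)

```text
time: 2.15
tool_pos: [0.5651, 0.2852, 0.1613]
ee_rot: [0.491, 1.569, 0.331]
wrist_force: [0.9, 0.3, 0.6]
width: 0.0942
```

Run:
```python
from h import *
from bench import robot
o=robot.get_obs();print(o["time"],o["tool_pos"],o["joint_positions"].round(2));print(go(o,[.563,.2855,.16],-.162))
s=robot.snapshot("wrist");pickle.dump(s,open("w1.pkl","wb"));cv2.imwrite("pics/w1.png",s["image"][:,:,::-1])
hsv=cv2.cvtColor(s["image"],cv2.COLOR_RGB2HSV);m=cv2.inRange(hsv,(0,170,90),(14,255,255));k,l,st,ce=cv2.connectedComponentsWithStats(m)
print([(st[i].tolist(),ce[i].round(1).tolist()) for i in range(1,k) if st[i,4]>20]);print(proj(s,[.563,.2855,.1]))
```

```text
2.15 [0.56508227 0.2852125  0.16132422] [ 0.38  0.27  1.17 -0.    1.69 -1.03]
([[0.002, 0.16, 0.987], [0.001, 0.987, -0.16], [-1.0, 0.001, 0.002]], array([ 0.13, -0.01, -0.21]), array([ 1.000e-01, -1.799e+02]))
[([432, 0, 42, 209, 2538], [451.5, 110.7]), ([286, 189, 10, 32, 314], [290.5, 204.5])]
(np.float64(286.9918323569606), np.float64(205.84693126462267))
```

View pics/w1.png

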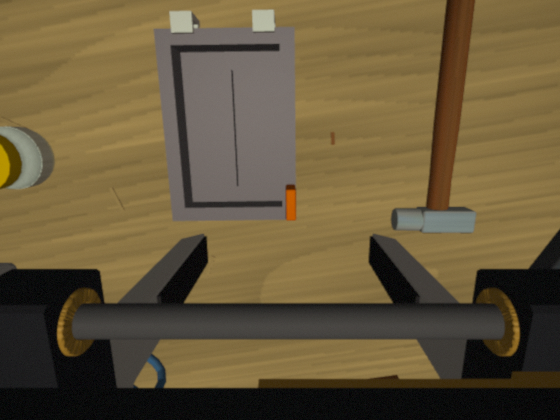

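The wrist view shows the tab at (291,204), rim corners near (294,28), (158,30), (173,220) and (296,220), and the hammer clear at x>392. I'll refine the tray pose from these.

Run:
```python
from h import *
s=pickle.load(open("w1.pkl","rb"))
im=s["image"];hsv=cv2.cvtColor(im,cv2.COLOR_RGB2HSV)
m=cv2.inRange(hsv,(0,0,60),(179,70,160));m|=cv2.inRange(hsv,(130,0,50),(179,120,200))
z=np.zeros_like(m);z[26:224,150:300]=m[26:224,150:300]
z=cv2.morphologyEx(z,cv2.MORPH_OPEN,np.ones((5,5),np.uint8))
c=max(cv2.findContours(z,0,2)[0],key=cv2.contourArea);
W=np.array([onz(s,*p[0],.07)[:2] for p in cv2.convexHull(c)],np.float32)*1000;print(cv2.minAreaRect(W))
P=[onz(s,*p,.07)[:2] for p in[(294,28),(158,30),(173,220),(296,220)]]
print(np.round(P,4).tolist(),np.mean(P,0))
e=P[3]-P[0];print("yaw",np.arctan2(e[1],e[0]),np.linalg.norm(e));e=P[2]-P[1];print(np.arctan2(e[1],e[0]),np.linalg.norm(e))
# tab top: columns 286..296, rows; near end of top
m=cv2.inRange(hsv,(0,170,90),(14,255,255))
for r in(188,195,202,209,216,219):
    w=np.where(m[r,275:305])[0]+275;print(r,w.min() if len(w) else None,w.max() if len(w) else None,im[r,290])
print("top pts",onz(s,291,189,.1),onz(s,291,220.5,.1))
```

```text
((491.5198059082031, 243.69483947753906), (119.66300201416016, 169.31663513183594), 81.52486419677734)
[[0.4177, 0.3152], [0.4007, 0.2008], [0.5661, 0.1728], [0.5853, 0.2907]] [0.49245079 0.2448573 ]
yaw -0.14510450213458248 0.1693830335918785
-0.1676852919170455 0.16773220927465424
188 None None [78 33  1]
195 286 295 [193  93   0]
202 286 295 [193  93   0]
209 286 295 [192  91   0]
216 286 295 [190  88   0]
219 286 295 [179  84   2]
top pts [0.54892179 0.29127412 0.1       ] [0.5765887 0.286845  0.1      ]
```

Request:
carry_out(
  targets=[
    [0,0,0.17,-0.14,-0.7],
    [0,0,0.17,-0.13,0],
    [0,1.5,0,0,0],
    [0,2,0,0,0],
    [0,2,0,0,0],
    [0,1.5,0,0,0],
    [0,1,0,0,0],
    [0,0.5,0,0,0],
    [0,0,0,0,0],
    [0,0,0,0,0],
  ],
)

```text
time: 3.2
tool_pos: [0.5616, 0.2899, 0.0766]
ee_rot: [0.588, 1.569, 0.438]
wrist_force: [-0.2, -0.2, -0.2]
width: 0.0939
```

Run:
```python
from h import *
from bench import robot
o=robot.get_obs();print(go(o,[.563,.289,.076],-.148),o["wrist_force"],o["tool_pos"])
```

```text
([[0.002, 0.15, 0.989], [0.001, 0.989, -0.15], [-1.0, 0.001, 0.001]], array([ 0.06, -0.06,  0.15]), array([-1.000e-01,  1.799e+02])) [-0.2109764  -0.22448674 -0.16145264] [0.56162508 0.28985812 0.07661813]
```

Request:
carry_out(
  targets=[
    [0.4,0,-0.05,0.1,0],
    [0.6,0,0,0,0],
    [0.8,0,0,0,0],
    [1,0,0,0,0],
    [1,0,0,0,0],
    [1,0,0,0,0],
    [1,0,0,0,0],
    [1,0,0,0,0],
    [1,0,0,0,0],
    [1,0,0,0,0],
  ],
)

```text
time: 4.2
tool_pos: [0.562, 0.289, 0.0757]
ee_rot: [1.958, 1.571, 1.808]
wrist_force: [0.1, -0.7, -0.4]
width: 0.0175
```

Request:
carry_out(
  targets=[
    [1,0,0,0,0],
    [1,0,0,0,0],
    [1,0,0,0,0],
    [1,0,0,0,0],
  ],
)

```text
time: 4.6
tool_pos: [0.562, 0.2889, 0.0757]
ee_rot: [1.47, 1.571, 1.32]
wrist_force: [-0.7, -0.5, -0.4]
width: 0.0004
```

Run:
```python
from h import *
from bench import robot
d={n:robot.snapshot(n) for n in("scene","side","wrist")};pickle.dump(d,open("s2.pkl","wb"))
o=robot.get_obs();print(o["width"],o["tool_pos"])
P=o["tool_pos"]
ims=[]
for n in("scene","side"):
    u,v=map(int,proj(d[n],P));print(n,proj(d[n],P));im=d[n]["image"][max(v-45,0):v+45,u-45:u+45,::-1];ims.append(cv2.resize(im,(400,400),interpolation=cv2.INTER_CUBIC))
top=np.hstack(ims);cv2.imwrite("pics/c2.png",top)
```

```text
0.0003198575447624732 [0.56199522 0.2889503  0.0757145 ]
scene (np.float64(322.3260306313125), np.float64(202.0257003687371))
side (np.float64(264.5135168730257), np.float64(181.76597451138437))
```

View pics/c2.png

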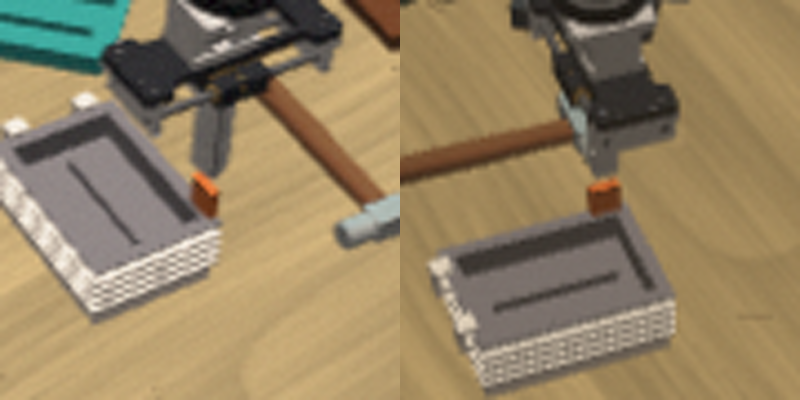

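Run:
```python
from h import *
d=pickle.load(open("s2.pkl","rb"));a,b=d["scene"],d["side"]
f=lambda u0,v0,x,y:(u0-45+x*.225-.4,v0-45+y*.225-.4)
A=lambda x,y:f(322,202,x,y)
B=lambda x,y:f(264,181,x-400,y)
print("tip mid",tri(a,A(208,168),b,B(603,170)))
print("tab mid",tri(a,A(204,195),b,B(604,197)))
print("tab top mid",tri(a,A(206,180),b,B(604,184)))
w=d["wrist"]; print(proj(w,[.562,.289,.0757]))
for n in "scene","side": print(n,d[n]["pose"][:3,3], pickle.load(open("s0.pkl","rb"))[n]["pose"][:3,3])
cv2.imwrite("pics/w2.png",w["image"][:,:,::-1])
```

```text
tip mid (array([0.56258257, 0.2898504 , 0.11463289]), np.float64(0.0015034319958254318))
tab mid (array([0.56236493, 0.28889635, 0.08453988]), np.float64(0.0010924138237553677))
tab top mid (array([0.56227724, 0.28888844, 0.10055337]), np.float64(0.00029207329719119793))
(np.float64(287.0709920031135), np.float64(229.16812562599526))
scene [ 1.39317703 -0.57591727  1.25545092] [ 1.39317703 -0.57591727  1.25545092]
side [-0.03965069 -0.86354048  1.32367555] [-0.03965069 -0.86354048  1.32367555]
```

View pics/w2.png

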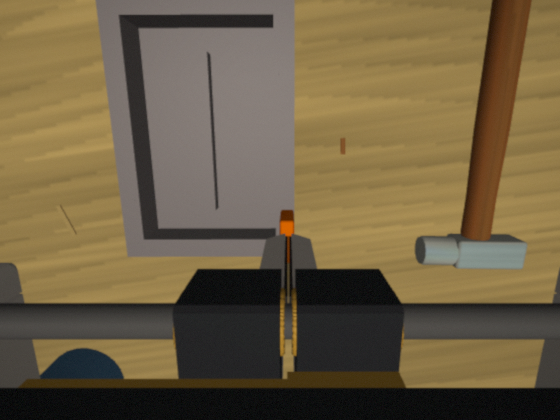

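Run:
```python
from h import *
w=pickle.load(open("w1.pkl","rb"));T=np.array([.5651,.2852,.1613]);y=np.array([.16,.987,0])
for dz in(0,.039):
  for sg in(-1,1):print(dz,sg,np.round(proj(w,T+[0,0,dz]+sg*.047*y)))
d=pickle.load(open("s0.pkl","rb"));T=np.array([.1384,.5317,.1685]);y=np.array([.252,.968,0])
for n in "scene","side":
  for dz in(0,.039):
    for sg in(-1,1):print(n,dz,sg,np.round(proj(d[n],T+[0,0,dz]+sg*.047*y)))
w=pickle.load(open("s2.pkl","rb"))["wrist"];print(w["pose"][:3,3])
for dz in(0,.02,.039,.05):print(dz,np.round(proj(w,np.array([.562,.289,.0757+dz]))))
f=d["scene"]["image"][60:120,260:350,::-1];g=d["side"]["image"][110:190,85:175,::-1]
cv2.imwrite("pics/c3.png",np.hstack([cv2.resize(f,(390,400)),cv2.resize(g,(400,400))]))
```

```text
0 -1 [218. 229.]
0 1 [355. 229.]
0.039 -1 [204. 250.]
0.039 1 [369. 250.]
scene 0 -1 [290. 107.]
scene 0 1 [310. 102.]
scene 0.039 -1 [290.  99.]
scene 0.039 1 [311.  94.]
side 0 -1 [131. 171.]
side 0 1 [129. 154.]
side 0.039 -1 [128. 163.]
side 0.039 1 [127. 146.]
[0.49639489 0.29941309 0.2903783 ]
0 [287. 229.]
0.02 [287. 239.]
0.039 [287. 249.]
0.05 [287. 257.]
```

View pics/c3.png

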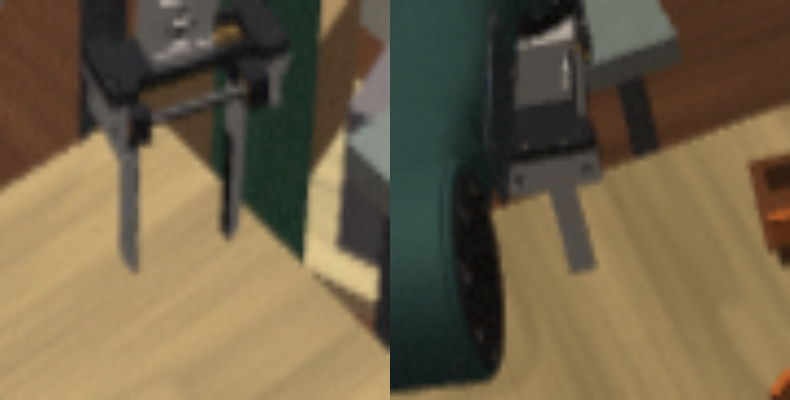

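The crops show that the real finger ends sit about 39 mm above the reported TCP. The start view agrees: tips at scene (290,100) match +39 mm, not the reported height. The fingers shut just above the tab and touched nothing. I'll open, go down 38 mm more and close.

Request:
carry_out(
  targets=[
    [0,0,0,0,0],
    [0,0,0,0,0],
    [0,0,0,0,0],
    [0,0,0,0,0],
    [0,0,0,0,0],
    [0,0,0,0,0],
    [0,1,0,0.05,0],
    [0,1,0,0.05,0],
    [0,0.8,0,0,0],
    [0,0.5,0,0,0],
    [0,0.3,0,0,0],
    [0,0.2,0,0,0],
    [0,0,0,0,0],
  ],
)

```text
time: 6.05
tool_pos: [0.563, 0.2888, 0.0375]
ee_rot: [3.124, 1.571, 2.974]
wrist_force: [-0.1, -0.0, -0.1]
width: 0.0938
```

Request:
carry_out(
  targets=[
    [0.4,0,0,0,0],
    [0.6,0,0,0,0],
    [0.8,0,0,0,0],
    [1,0,0,0,0],
    [1,0,0,0,0],
    [1,0,0,0,0],
    [1,0,0,0,0],
    [1,0,0,0,0],
    [1,0,0,0,0],
    [1,0,0,0,0],
    [1,0,0,0,0],
    [1,0,0,0,0],
    [1,0,0,0,0],
  ],
)

```text
time: 7.35
tool_pos: [0.563, 0.2886, 0.0377]
ee_rot: [-1.581, 1.57, -1.731]
wrist_force: [0.2, -0.4, -0.1]
width: 0.0088
```

Request:
carry_out(
  targets=[
    [1,-0.13,0,-0.05,0],
    [1,-0.13,0,-0.05,0],
    [1,-0.13,0,-0.05,0],
    [1,-0.13,0,-0.05,0],
    [1,-0.13,0,-0.05,0],
    [1,-0.13,0,-0.05,0],
    [1,-0.13,0,-0.05,0],
    [1,-0.15,0,-0.05,0],
    [1,-0.15,0,-0.05,0],
    [1,-0.15,0,-0.05,0],
    [1,0,0,0,0],
  ],
)

```text
time: 8.45
tool_pos: [0.5577, 0.2896, 0.0515]
ee_rot: [3.096, 1.57, 2.946]
wrist_force: [-1.1, -1.7, -5.6]
width: 0.009
```

```bash
cat > look.py <<'E'
import sys
from h import *
from bench import robot
t=sys.argv[1]
d={n:robot.snapshot(n) for n in("scene","side")};pickle.dump(d,open(t+".pkl","wb"))
o=robot.get_obs();print(o["time"],o["width"],o["tool_pos"],o["wrist_force"],o["wrist_torque"])
f=lambda n,x,y:cv2.resize(d[n]["image"][y:y+90,x:x+90,::-1],(400,400),interpolation=cv2.INTER_CUBIC)
X=[int(a) for a in sys.argv[2:]] or [255,150,215,140]
cv2.imwrite(f"pics/{t}.png",np.hstack([f("scene",*X[:2]),f("side",*X[2:])]))
E
python3 look.py p1
```

```text
8.55 0.008741470530715237 [0.5577201  0.28957219 0.05151574] [-2.2826501  -1.47286708 -5.15818683] [-0.01611701  0.00252065  0.02764713]
```

View pics/p1.png

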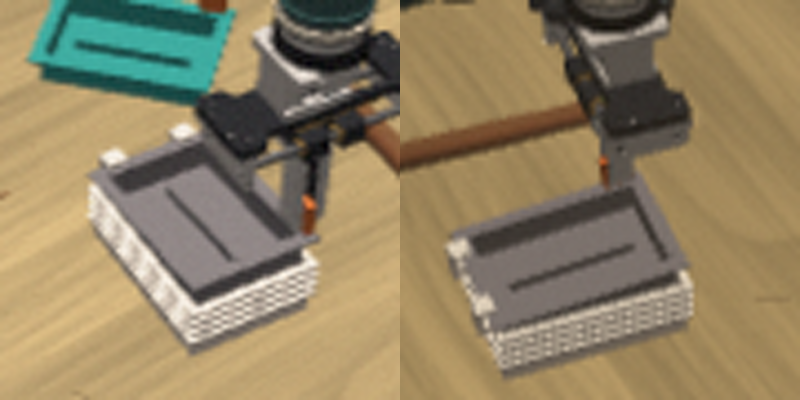

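The p1 crop shows the tab end rising (gap at scene crop (250,280)), the hooked end still tucked and the stack unmoved. I'll continue the arc.

Request:
carry_out(
  targets=[
    [1,-0.15,0,-0.05,0],
    [1,-0.15,0,-0.05,0],
    [1,-0.15,0,-0.05,0],
    [1,-0.15,0,-0.05,0],
    [1,-0.15,0,-0.05,0],
    [1,-0.15,0,-0.05,0],
    [1,-0.15,0,-0.05,0],
    [1,-0.15,0,-0.05,0],
    [1,-0.15,0,-0.05,0],
    [1,-0.15,0,-0.05,0],
    [1,-0.15,0,-0.05,0],
    [1,-0.15,0,-0.05,0],
    [1,-0.15,0,-0.05,0],
    [1,-0.15,0,-0.05,0],
    [1,-0.15,0,-0.05,0],
    [1,-0.15,0,-0.05,0],
    [1,-0.15,0,-0.05,0],
    [1,-0.15,0,-0.05,0],
    [1,-0.15,0,-0.05,0],
    [1,-0.15,0,-0.05,0],
  ],
)

```text
time: 10.55
tool_pos: [0.5481, 0.2911, 0.0814]
ee_rot: [1.642, 1.571, 1.492]
wrist_force: [-0.9, 0.4, -3.3]
width: 0.0086
```

```bash
python3 look.py p2
```

```text
10.65 0.00880039822315091 [0.54830157 0.29110273 0.08170844] [-0.81482167  0.21392806 -3.25047198] [ 0.14465393 -0.19622993 -0.0214049 ]
```

View pics/p2.png

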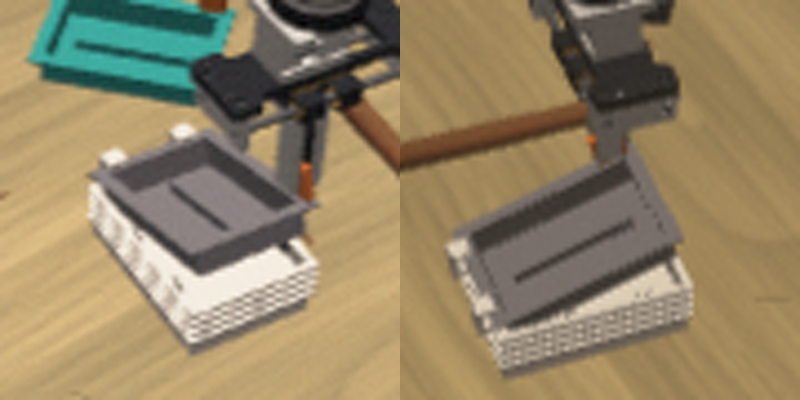

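The p2 crop shows the tray tipped about 0.3 rad, its tab end clear of the nest and its heel still under the hooks; the stack hasn't moved. Now I'll draw it along +x, then up.

Request:
carry_out(
  targets=[
    [1,0,0,0.2,0],
    [1,0,0,0.2,0],
    [1,0,0,0.2,0],
    [1,0,0,0.2,0],
    [1,0,0,0.2,0],
    [1,0,0,0.2,0],
    [1,0,0,0.2,0],
    [1,0,0,0.2,0],
    [1,-0.05,0,0.2,0],
    [1,-0.05,0,0.2,0],
    [1,-0.05,0,0.2,0],
    [1,-0.05,0,0.2,0],
    [1,-0.1,0,0.2,0],
    [1,-0.1,0,0.2,0],
    [1,-0.1,0,0.2,0],
    [1,-0.1,0,0.2,0],
  ],
)

```text
time: 12.25
tool_pos: [0.5807, 0.286, 0.0873]
ee_rot: [0.059, 1.569, -0.092]
wrist_force: [0.5, 0.4, 0.5]
width: 0.0086
```

Request:
carry_out(
  targets=[
    [1,-0.2,0,0.1,0],
    [1,-0.4,0,0.1,0],
    [1,-0.5,0,0,0],
    [1,-0.6,0,0,0],
    [1,-0.6,0,0,0],
    [1,-0.6,0,0,0],
    [1,-0.6,0,0,0],
    [1,-0.6,0,0,0],
    [1,-0.6,0,0,0],
    [1,-0.6,0,0,0],
    [1,-0.6,0,0,0],
    [1,-0.6,0,0,0],
    [1,-0.6,0,0,0],
    [1,-0.4,0,0,0],
    [1,-0.2,0,0,0],
    [1,0,0,0,0],
  ],
)

```text
time: 13.85
tool_pos: [0.5819, 0.286, 0.1647]
ee_rot: [0.66, 1.57, 0.51]
wrist_force: [-0.3, -0.0, -1.2]
width: 0.009
```

```bash
python3 look.py p3 260 130 215 110
python3 - <<'E'
from h import *
d=pickle.load(open("p3.pkl","rb"))
# bench positions: jar lid z.06, turq. stack & tray, from scene & side
for n,pts in(("scene",dict(jar=(244,231,.06),turqstack_right=(180,215,.05),turqtray=(285,168,0),turqtray_r=(300,170,0),turqL=(263,163,0))),("side",dict(jar=(285,246,.06),tray_bot=(180,226,0),tray_r=(201,202,0),ts=(258,302,.06),mat=(283,290,0)))):
    print(n,{k:onz(d[n],*v)[:2].round(3).tolist() for k,v in pts.items()})
E
```

```text
13.95 0.009111534206312005 [0.58164848 0.28590194 0.1640201 ] [ 0.41980064  1.01914153 -1.54050866] [ 0.03529935 -0.11133822 -0.06003248]
scene {'jar': [0.494, -0.008], 'turqstack_right': [0.287, -0.14], 'turqtray': [0.267, 0.354], 'turqtray_r': [0.313, 0.395], 'turqL': [0.187, 0.3]}
side {'jar': [0.481, -0.006], 'tray_bot': [0.216, 0.305], 'tray_r': [0.331, 0.38], 'ts': [0.298, -0.155], 'mat': [0.407, -0.122]}
```

View pics/p3.png

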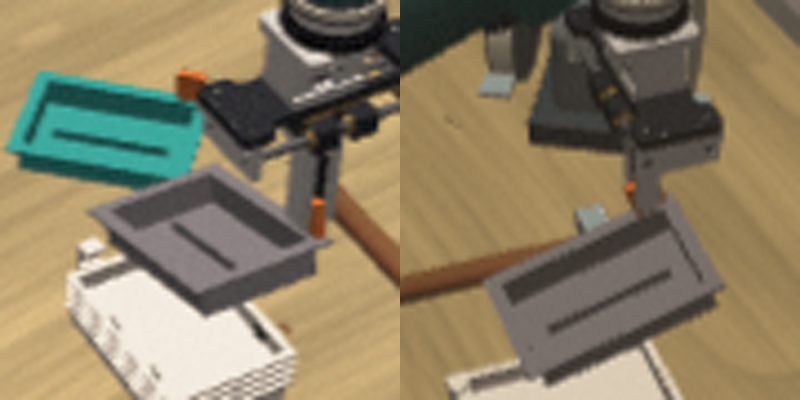

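The p3 crop shows the tray fully out, still tipped in the pinch, and the stack standing in place. The interface can't pitch the tool, so I'll level the tray in the pinch. I'll press its heel lightly on clear bench near (0.34, 0.06) without letting go, then lift it again. First I'll measure the tilt.

```bash
cat >> h.py <<'E'
def tilt(d,S,T,so,to):
    """S,T crop pixels of rim corners in order -x-y,-x+y,+x+y,+x-y"""
    P=[]
    for a,b in zip(S,T):
        p,e=tri(d["scene"],(a[0]*.225+so[0]-.4,a[1]*.225+so[1]-.4),d["side"],((b[0]-400)*.225+to[0]-.4,b[1]*.225+to[1]-.4));P.append(p);print(p.round(4),round(e*1000,1))
    P=np.array(P);x=P[2]+P[3]-P[0]-P[1];y=P[1]+P[2]-P[0]-P[3]
    print("len",np.linalg.norm(x)/2,np.linalg.norm(y)/2,"pitch(+x up)",np.arcsin(x[2]/np.linalg.norm(x)),"roll(+y up)",np.arcsin(y[2]/np.linalg.norm(y)),"yaw",np.arctan2(x[1],x[0]),"ctr",P.mean(0))
E
python3 - <<'E'
from h import *
d=pickle.load(open("p3.pkl","rb"))
tilt(d,[(90,211),(213,167),(331,243),(208,290)],[(540,378),(485,281),(664,203),(720,286)],(260,130),(215,110))
E
```

```text
[0.4368 0.19   0.1579] 3.3
[0.4491 0.31   0.1538] 3.1
[0.6038 0.2913 0.1899] 3.5
[0.5909 0.1789 0.1951] 4.9
len 0.1593510056409357 0.11697334422114353 pitch(+x up) 0.2319564451670866 roll(+y up) -0.03936064334624121 yaw -0.09597424176471117 ctr [0.52013705 0.24256637 0.17417878]
```

Request:
carry_out(
  targets=[
    [1,0,-0.6,-0.4,0],
    [1,0,-1.2,-0.8,0],
    [1,0,-1.4,-1,0],
    [1,0,-1.4,-1,0],
    [1,0,-1.4,-1,0],
    [1,0,-1.4,-1,0],
    [1,0,-1.4,-1,0],
    [1,0,-1.4,-1,0],
    [1,0,-1.4,-1,0],
    [1,0,-1.4,-1,0],
    [1,0,-1.4,-1,0],
    [1,0,-1.4,-1,0],
    [1,0,-1.4,-1,0],
    [1,0,-1.4,-1,0],
    [1,0,-1.2,-0.8,0],
    [1,0,-0.6,-0.4,0],
    [1,0,0,0,0],
  ],
)

```text
time: 15.65
tool_pos: [0.4085, 0.1053, 0.1644]
ee_rot: [0.455, 1.57, 0.304]
wrist_force: [-0.0, -0.3, -1.5]
width: 0.0086
```

Request:
carry_out(
  targets=[
    [1,0.4,0,0,0],
    [1,0.8,0,0,0],
    [1,0.8,0,0,0],
    [1,0.8,0,0,0],
    [1,0.8,0,0,0],
    [1,0.8,0,0,0],
    [1,0.8,0,0,0],
    [1,0.8,0,0,0],
    [1,0.8,0,0,0],
    [1,0.8,0,0,0],
    [1,0.8,0,0,0],
    [1,0.8,0,0,0],
    [1,0.5,0,0,0],
    [1,0.3,0,0,0],
    [1,0,0,0,0],
  ],
)

```text
time: 17.15
tool_pos: [0.4086, 0.1057, 0.0638]
ee_rot: [-2.981, 1.57, -3.131]
wrist_force: [0.7, 0.6, -0.9]
width: 0.0088
```

Request:
carry_out(
  targets=[
    [1,0.3,0,0,0],
    [1,0.4,0,0,0],
    [1,0.4,0,0,0],
    [1,0.4,0,0,0],
    [1,0.3,0,0,0],
    [1,0.2,0,0,0],
    [1,0,0,0,0],
  ],
)

```text
time: 17.85
tool_pos: [0.4086, 0.1057, 0.0439]
ee_rot: [-2.956, 1.57, -3.106]
wrist_force: [0.5, -0.0, -0.2]
width: 0.0087
```

Request:
carry_out(
  targets=[
    [1,0.2,0,0.13,0],
    [1,0.2,0,0.13,0],
    [1,0.2,0,0.13,0],
    [1,0.2,0,0.13,0],
    [1,0.2,0,0.13,0],
    [1,0,0,0,0],
  ],
)

```text
time: 18.45
tool_pos: [0.4153, 0.1048, 0.0343]
ee_rot: [2.977, 1.57, 2.827]
wrist_force: [-0.7, 0.1, 0.0]
width: 0.0092
```

Request:
carry_out(
  targets=[
    [1,0.2,0,0.12,0],
    [1,0.2,0,0.12,0],
    [1,0.2,0,0.11,0],
    [1,0.2,0,0.11,0],
    [1,0.2,0,0.1,0],
    [1,0,0,0,0],
  ],
)

```text
time: 19.05
tool_pos: [0.4219, 0.1039, 0.0245]
ee_rot: [0.225, 1.569, 0.075]
wrist_force: [3.0, 0.3, 3.0]
width: 0.009
```

Request:
carry_out(
  targets=[
    [1,0.2,0,0.12,0],
    [1,0.2,0,0.11,0],
    [1,0.2,0,0.1,0],
    [1,0.2,0,0.1,0],
    [1,0.2,0,0.1,0],
    [1,0.2,0,0.1,0],
    [1,0.2,0,0.1,0],
    [1,0,0,0,0],
  ],
)

```text
time: 19.85
tool_pos: [0.4276, 0.1027, 0.0097]
ee_rot: [-2.894, 1.57, -3.045]
wrist_force: [2.7, -0.7, 3.2]
width: 0.0087
```

Request:
carry_out(
  targets=[
    [1,0.2,0,0.08,0],
    [1,0.2,0,0.08,0],
    [1,0.2,0,0.08,0],
    [1,0.2,0,0.08,0],
    [1,0,0,0,0],
  ],
)

```text
time: 20.35
tool_pos: [0.4309, 0.1023, 0.0018]
ee_rot: [-2.932, 1.57, -3.082]
wrist_force: [1.7, 0.1, 2.4]
width: 0.0087
```

Request:
carry_out(
  targets=[
    [1,0.1,0,0.04,0],
    [1,0.1,0,0.04,0],
    [1,0.1,0,0.04,0],
    [1,0,0,0,0],
  ],
)

```text
time: 20.75
tool_pos: [0.4321, 0.1021, -0.001]
ee_rot: [-2.935, 1.57, -3.085]
wrist_force: [0.0, -0.3, 1.0]
width: 0.0088
```

Run:
```python
from bench import robot
o=robot.get_obs();print(o["tool_pos"],o["wrist_force"],o["wrist_torque"])
```

```text
[ 0.4320934   0.10214734 -0.00100625] [ 0.00556342 -0.34172076  0.9577918 ] [0.00281724 0.25614088 0.04643465]
```

Request:
carry_out(
  targets=[
    [1,0.1,0,0.04,0],
    [1,0,0,0,0],
  ],
)

```text
time: 20.95
tool_pos: [0.4323, 0.1021, -0.0015]
ee_rot: [-3.002, 1.57, 3.131]
wrist_force: [-2.1, 0.5, 5.3]
width: 0.0091
```

Request:
carry_out(
  targets=[
    [1,0.1,0,0.03,0],
    [1,0,0,0,0],
  ],
)

```text
time: 21.15
tool_pos: [0.4323, 0.1022, -0.0015]
ee_rot: [-3.022, 1.569, 3.111]
wrist_force: [-5.0, -0.8, 11.9]
width: 0.0087
```

The tray is now flat on the bench (z stopped at -0.0015 as the force rose), and still gripped. Next I'll lift it and carry it over to the mat.

Request:
carry_out(
  targets=[
    [1,-0.2,0,0,0],
    [1,-0.4,0,0,0],
    [1,-0.8,0,0,0],
    [1,-1,0,0,0],
    [1,-1,0,0,0],
    [1,-1,0,0,0],
    [1,-1,0,0,0],
    [1,-1,0,0,0],
    [1,-1,0,0,0],
    [1,-1,0,0,0],
    [1,-1,0,0,0],
    [1,-1,0,0,0],
    [1,-1,0,0,0],
    [1,-0.8,0,0,0],
    [1,-0.5,0,0,0],
    [1,-0.4,0,0,0],
    [1,-0.2,0,0,0],
    [1,0,0,0,0],
  ],
)

```text
time: 22.95
tool_pos: [0.4331, 0.1021, 0.1303]
ee_rot: [2.857, 1.571, 2.707]
wrist_force: [0.3, -0.3, -0.5]
width: 0.0088
```

Request:
carry_out(
  targets=[
    [1,0,-0.4,0.4,0],
    [1,0,-0.8,0.7,0],
    [1,0,-1.2,1,0],
    [1,0,-1.3,1.1,0],
    [1,0,-1.3,1.1,0],
    [1,0,-1.3,1.1,0],
    [1,0,-1.3,1.1,0],
    [1,0,-1.3,1.1,0],
    [1,0,-1.3,1.1,0],
    [1,0,-1.3,1.1,0],
    [1,0,-1.3,1.1,0],
    [1,0,-1.3,1.1,0],
    [1,0,-1.3,1.1,0],
    [1,0,-1.3,1.1,0],
    [1,0,-1.3,1.1,0],
    [1,0,-1.3,1.1,0],
    [1,0,-1.2,0.9,0],
    [1,0,-0.8,0.7,0],
    [1,0,-0.3,0.3,-1.9],
    [1,0,0,0,0],
  ],
)

```text
time: 24.95
tool_pos: [0.5821, -0.1395, 0.13]
ee_rot: [2.507, 1.57, 2.389]
wrist_force: [0.1, 0.7, -1.4]
width: 0.009
```

Run:
```python
from h import *
from bench import robot
o=robot.get_obs();print(o["time"],go(o,[.579,-.1354,.129],-.115),o["tool_pos"])
d=dict(scene=robot.snapshot("scene"),side=robot.snapshot("side"));pickle.dump(d,open("p4.pkl","wb"))
# predicted centre pixel
for n in d: print(n,proj(d[n],[.509,-.183,.13]))
```

```text
24.95 ([[-0.0, 0.117, 0.993], [0.0, 0.993, -0.117], [-1.0, 0.0, -0.0]], array([ 0.1 ,  0.38, -0.36]), array([-1.000e-01,  1.799e+02])) [ 0.58210031 -0.13954662  0.13002221]
scene (np.float64(199.91154884937174), np.float64(244.343576348584))
side (np.float64(322.0500033532068), np.float64(267.54470689700037))
```

Correct by a few mm, then look.

Request:
carry_out(
  targets=[
    [1,0.05,0.2,-0.2,0],
    [1,0.05,0.2,-0.2,0],
    [1,0,0,0,0],
    [1,0,0,0,0],
    [1,0,0,0,0],
  ],
)

```text
time: 25.55
tool_pos: [0.5782, -0.1343, 0.1294]
ee_rot: [0.048, 1.571, -0.069]
wrist_force: [0.2, 0.0, -0.7]
width: 0.0089
```

```bash
python3 look.py p5 155 185 277 215
```

```text
25.65 0.0088274463334144 [ 0.57828363 -0.13439777  0.12929328] [ 0.27509187 -0.42883762 -0.55646851] [ 0.11072968 -0.1076083   0.01376086]
```

View pics/p5.png

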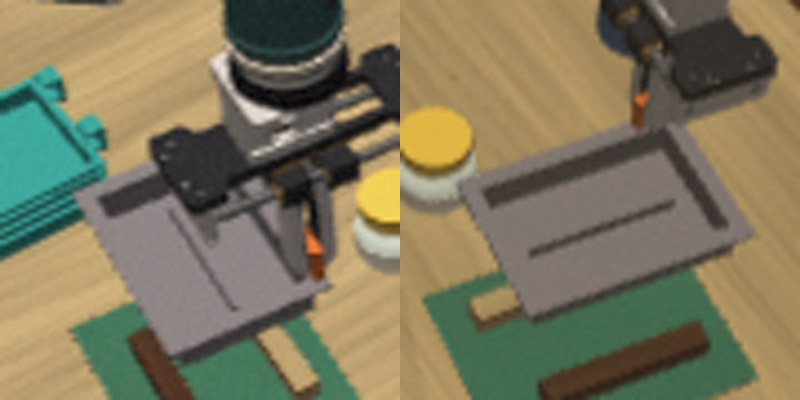

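Run:
```python
from h import *
d=pickle.load(open("p5.pkl","rb"));P={}
for k,a,b in(("--",(76,195),(528,319)),("+-",(177,357),(754,235)),("++",(330,285),(684,127))):
    P[k],e=tri(d["scene"],(a[0]*.225+154.6,a[1]*.225+184.6),d["side"],((b[0]-400)*.225+276.6,b[1]*.225+214.6));print(k,P[k].round(4),round(e*1000,1))
x=P["+-"]-P["--"];y=P["++"]-P["+-"];print(np.linalg.norm(x),np.linalg.norm(y),"pitch",np.arcsin(x[2]/.17),"roll",np.arcsin(y[2]/.12),"yaw",np.arctan2(x[1],x[0]),"ctr",(P["--"]+P["++"])/2)
# single-view fits on plane z=.16
print("side ctr",np.mean([onz(d["side"],(b[0]-400)*.225+276.6,b[1]*.225+214.6,.16) for b in((528,319),(754,235),(684,127),(462,184))],0))
print("scene ctr",np.mean([onz(d["scene"],a[0]*.225+154.6,a[1]*.225+184.6,.16) for a in((76,195),(330,285))],0))
# opposite-edge lengths in the side view at z=.16: equal if level
Q=[onz(d["side"],(b[0]-400)*.225+276.6,b[1]*.225+214.6,.16) for b in((528,319),(754,235),(684,127),(462,184))]
print([np.linalg.norm(Q[i]-Q[i-1]).round(4) for i in range(4)],np.array(Q).round(3).tolist())
```

```text
-- [ 0.4184 -0.2289  0.1544] 1.2
+- [ 0.5876 -0.2469  0.1554] 2.0
++ [ 0.6005 -0.1387  0.1553] 14.5
0.17011572251170953 0.10898958445210685 pitch 0.0063704338924783655 roll -0.000927545951470731 yaw -0.10605000911206937 ctr [ 0.50944272 -0.18376844  0.15483845]
side ctr [ 0.50828723 -0.18730534  0.16      ]
scene ctr [ 0.51175464 -0.18145794  0.16      ]
[np.float64(0.1178), np.float64(0.1698), np.float64(0.1012), np.float64(0.1658)] [[0.416, -0.233, 0.16], [0.585, -0.25, 0.16], [0.597, -0.15, 0.16], [0.435, -0.116, 0.16]]
```

The p5 crop shows the tray over the mat, blanks and jar undisturbed beneath and beside it. The ++ corner is hidden by a finger (14 mm ray miss), so I'll check roll using the visible -x+y corner instead.

Run:
```python
from h import *
d=pickle.load(open("p5.pkl","rb"));s=d["side"]
px=lambda X,n,o,x0:(np.round((np.array(proj(d[n],X))-o+.4)/.225+[x0,0],0).tolist())
yaw=-.11;c,sn=np.cos(yaw),np.sin(yaw)
for ctr in([.5094,-.1783,.155],[.509,-.18,.16]):
  for roll in(-.05,0,.05):
    for pitch in ((0,) if roll else (-.03,0,.03)):
      R=Ro.from_euler("ZYX",[yaw,-pitch,roll]).as_matrix()
      X={k:np.array(ctr)+R@np.array(v) for k,v in{"--":[-.085,-.06,0],"+-":[.085,-.06,0],"++":[.085,.06,0],"-+":[-.085,.06,0]}.items()}
      print(ctr[2],roll,pitch,"side",{k:px(v,"side",(277,215),400) for k,v in X.items()},"scene",{k:px(v,"scene",(155,185),0) for k,v in X.items()})
```

```text
0.155 -0.05 0 side {'--': [527.0, 315.0], '+-': [754.0, 232.0], '++': [669.0, 111.0], '-+': [453.0, 186.0]} scene {'--': [75.0, 192.0], '+-': [175.0, 356.0], '++': [337.0, 289.0], '-+': [229.0, 135.0]}
0.155 0 -0.03 side {'--': [527.0, 315.0], '+-': [753.0, 237.0], '++': [669.0, 111.0], '-+': [453.0, 181.0]} scene {'--': [75.0, 192.0], '+-': [176.0, 361.0], '++': [337.0, 289.0], '-+': [229.0, 130.0]}
0.155 0 0 side {'--': [527.0, 317.0], '+-': [753.0, 235.0], '++': [670.0, 109.0], '-+': [453.0, 183.0]} scene {'--': [76.0, 195.0], '+-': [175.0, 359.0], '++': [336.0, 286.0], '-+': [229.0, 132.0]}
0.155 0 0.03 side {'--': [527.0, 320.0], '+-': [753.0, 233.0], '++': [670.0, 106.0], '-+': [453.0, 185.0]} scene {'--': [76.0, 197.0], '+-': [175.0, 356.0], '++': [336.0, 284.0], '-+': [229.0, 135.0]}
0.155 0.05 0 side {'--': [527.0, 320.0], '+-': [752.0, 237.0], '++': [670.0, 106.0], '-+': [453.0, 181.0]} scene {'--': [76.0, 198.0], '+-': [176.0, 361.0], '++': [336.0, 284.0], '-+': [229.0, 129.0]}
0.16 -0.05 0 side {'--': [529.0, 313.0], '+-': [755.0, 230.0], '++': [671.0, 109.0], '-+': [454.
[... 202 characters left out ...]
, 178.0]} scene {'--': [72.0, 188.0], '+-': [172.0, 357.0], '++': [334.0, 285.0], '-+': [226.0, 126.0]}
0.16 0 0 side {'--': [528.0, 315.0], '+-': [755.0, 232.0], '++': [671.0, 106.0], '-+': [454.0, 181.0]} scene {'--': [72.0, 191.0], '+-': [172.0, 355.0], '++': [334.0, 283.0], '-+': [226.0, 128.0]}
0.16 0 0.03 side {'--': [528.0, 317.0], '+-': [755.0, 230.0], '++': [672.0, 104.0], '-+': [454.0, 183.0]} scene {'--': [73.0, 193.0], '+-': [171.0, 352.0], '++': [333.0, 280.0], '-+': [226.0, 131.0]}
0.16 0.05 0 side {'--': [528.0, 318.0], '+-': [754.0, 235.0], '++': [672.0, 104.0], '-+': [454.0, 178.0]} scene {'--': [73.0, 194.0], '+-': [173.0, 358.0], '++': [333.0, 280.0], '-+': [226.0, 125.0]}
```

Request:
carry_out(
  targets=[
    [1,-0.1,-0.1,0,0],
    [1,-0.1,-0.1,0,0],
    [1,0,0,0,0],
    [1,0,0,0,0],
    [1,0,0,0,0],
    [1,0,0,0,0],
    [1,0,0,0,0],
    [1,0,0,0,0],
  ],
)

```text
time: 26.45
tool_pos: [0.578, -0.1363, 0.1312]
ee_rot: [1.64, 1.571, 1.523]
wrist_force: [0.4, -0.7, -1.4]
width: 0.0086
```

```bash
python3 look.py p6 155 185 277 215
python3 - <<'E'
from h import *
a=pickle.load(open("s0.pkl","rb"));b=pickle.load(open("p6.pkl","rb"));p5=pickle.load(open("p5.pkl","rb"))
B={"scene":dict(stackbase=(275,222,325,232),mallet=(327,165,380,215),brush=(125,285,155,340),jar=(233,222,256,246),mug=(285,250,322,283),tq=(260,145,310,172),brown=(340,135,390,168)),
"side":dict(stack=(225,205,285,224),mallet=(200,155,270,180),brush=(335,330,410,360),jar=(273,238,296,262),mug=(320,196,345,228),dark=(305,285,350,310))}
for n in B:
    for k,(x0,y0,x1,y1) in B[n].items():
        f=lambda s:cv2.cvtColor(s[n]["image"],cv2.COLOR_RGB2GRAY)[y0:y1,x0:x1].astype(np.float32)
        (dx,dy),r=cv2.phaseCorrelate(f(a),f(b));print(n,k,"shift",round(dx,2),round(dy,2),"resp",round(r,2),"mad",np.abs(f(a)-f(b)).mean().round(1))
    print(n,"tray since p5",np.round(cv2.phaseCorrelate(*[cv2.cvtColor(s[n]["image"],7).astype(np.float32)[225:265,175:215] if n=="scene" else cv2.cvtColor(s[n]["image"],7).astype(np.float32)[240:290,290:355] for s in(p5,b)])[0],2))
E
```

```text
26.55 0.008726165296923726 [ 0.57803071 -0.13637406  0.13126648] [ 0.35566576 -0.36148738 -1.06270486] [ 0.03247268 -0.08776747 -0.00890289]
scene stackbase shift -0.15 0.1 resp 0.99 mad 7.1
scene mallet shift 0.05 0.03 resp 0.99 mad 6.7
scene brush shift 0.12 -0.02 resp 1.01 mad 6.9
scene jar shift 0.22 -0.09 resp 0.91 mad 8.9
scene mug shift -0.02 -0.02 resp 1.03 mad 4.8
scene tq shift 0.02 0.45 resp 1.01 mad 5.6
scene brown shift -0.02 -0.01 resp 1.0 mad 5.4
scene tray since p5 [-0.74 -0.25]
side stack shift 0.73 -1.86 resp 0.28 mad 32.8
side mallet shift -0.92 -0.26 resp 0.31 mad 56.5
side brush shift 0.58 0.02 resp 1.0 mad 13.7
side jar shift -0.01 -0.01 resp 1.0 mad 14.9
side mug shift 1.9 0.7 resp 0.23 mad 33.3
side dark shift 0.55 0.51 resp 0.98 mad 8.5
side tray since p5 [0.13 0.14]
```

View pics/p6.png

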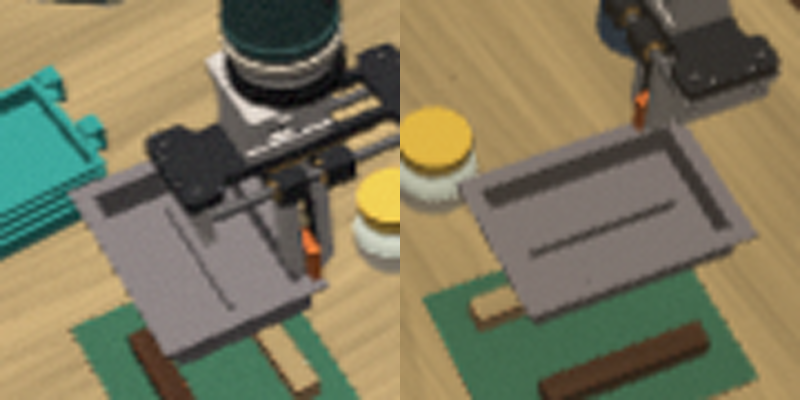

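The tray is steady and level over the mat. The scene view shows no object shifted by more than 0.5 px; the low-response side-view patches are probably hidden by the arm. Handing in.

```bash
python3 -c "
from bench import robot
print(robot.close_job())"
```

```text
the job is handed in; nothing more can be done
None
```

The tray is peeled off, drawn out from under the hooks and held still over the green mat. I handed the job in at about 26.6 s of the 48 s allowed.

- **Grasp:** My first close shut just above the tab and touched nothing. The real finger ends sit about 39 mm above the reported TCP. I corrected for that and pinched the tab.
- **Peel:** I raised the tab corner about 0.3 rad with the heel still under the hooks, then drew the tray out along +x and up.
- **Levelling:** The moves cannot pitch the tool, so the tray stayed tipped in the pinch. I pressed it briefly flat on clear bench, up to about 12 N and gripped throughout, then lifted it again.

**Last checks**
- **Level and centre:** From the last measured picture, before a final nudge of 2 mm up and 2 mm sideways, the tray was level within about 0.01–0.03 rad. It was centred within about 5 mm of the mat's middle.
- **Height:** The two measures disagree. The bench touch puts the underside at about 133 mm, and the cameras put it at about 127 mm.
- **Hidden corners:** One rim corner was behind a finger (14 mm ray miss) and could not be used. Another was about 2 pixels off the level fit.
- **Other things:** In the scene view, the stack, mallet, brush, jar, mug and the look-alike trays shifted by less than 0.5 px. I did not check the turquoise stack this way. The side view matched poorly for the stack, mallet and mug, probably because the arm hid them.
- **Blanks:** The dark one showed about 0.75 px in the side view, and the pale one I checked only by eye. Both looked undisturbed.

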